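Bring the label printer back into service

TASK

Bring the label printer back into service with pushes of the fingertips alone, in this order: push the printer's raised cover down until it is fully shut, then press the raised end of the rocker switch so that it tips fully over, then press the round button all the way down; both switches stay as they are left. Only push: leave the two switch boxes standing where they are, lift nothing, disturb nothing else on the desk, and finish clear of everything.

Things in the scene. Friction and masses are not known exactly. Their poses are not given: they have to be found in the camera images.
- printer: label printer, fixed to the desk: grey open-topped body 200 (x) x 170 (y) x 127 mm high, origin at the centre of its underside, x axis towards its back, y to its left, z up. Its black cover is hinged near the back and starts raised, its free edge standing up over the printer. The printer and the two switch boxes stand side by side in any order
- cover (a joint): opening angle of the printer's cover, rad: 0 fully shut (level), 1.2 the open stop; starts between 0.5 and 0.95. A stiff hinge (0.2 N m) holds it at any angle; it has no spring or latch. The cover is a flat black plate 168 mm wide and 12 mm thick; its free edge is 154 mm from the hinge; shut, its upper face is level with the printer's rim decks, 127 mm above the desk
- cover_hinge (a point): middle of the cover's hinge line, 115 mm above the desk, fixed to the printer, at x = +70 mm in its frame. The hinge line runs along the printer's y axis; the shut cover reaches from it towards the printer's -x
- cover_press (a point): point on the upper (outer) face of the cover, moving with it: mid-width, 130 mm from the hinge and 24 mm from the free edge; its z axis is the outward normal of the cover's face
- rocker_box: loose white box 100 (x) x 76 (y) x 40 mm high, about 0.6 kg, with a black rocker switch on top; origin at the centre of its underside, z up; any yaw. The rocker's raised end points to this box's +x
- rocker (a joint): angle of the rocker, rad: 0 off (as it starts, box's +x end raised), 0.44 fully tipped over (+x end down on its stop). It stays where it is left; about 0.05 N m turns it (2.5 N at the press point)
- rocker_press (a point): press point on the upper face of the rocker's raised end, moving with it: 21 mm from the pivot (the pivot line runs along the box's y, through its centre, 52 mm above the desk). The rocker is a flat black paddle 60 (along the box's x) x 35 x 10 mm; the point is about 61 mm above the desk at the start and 52 mm when fully tipped
- button_box: loose white box 100 (x) x 76 (y) x 40 mm high, about 0.6 kg, with a round black button in the middle of its top; origin at the centre of its underside, z up
- button (a joint): travel of the round button, m: 0 up (as it starts), 0.008 fully down. About 3 N moves it and it stays down
- button_top (a point): centre of the upper face of the round button (diameter 32 mm), moving with it: 60 mm above the desk when up, 52 mm when fully down
- phone_front: bystander: phone lying flat, white frame, 72 x 150 x 9 mm, nearest the robot; origin at the centre of its underside
- phone_left: bystander: phone lying flat, metal frame, 72 x 150 x 9 mm, far left; origin at the centre of its underside
- jar: bystander: small white jar with a metal cap, diameter 38, height 50 mm, standing between the work things; origin at the centre of its underside
- sticker_roll: bystander: paper sticker roll lying flat, outer diameter 44, height 26 mm, between the work things; origin at the centre of its underside
- cleaner: bystander: standing bottle, diameter 52, height 140 mm, beyond the work things; origin at the centre of its underside
- carton: bystander: closed cardboard box 85 x 160 x 45 mm, far right; origin at the centre of its underside
- mouse: bystander: round black computer mouse, diameter 62, height 34 mm, to the right; origin at the centre of its underside
Things that resemble listed ones, but are neither listed nor needed, are in the scene too. Leave any green or turquoise look-alike of the button_box alone.

How it is judged:
By the outcome, as a careful person would: the job done as asked, in the order asked, and still so for the second after the job is handed in, with the robot touching nothing.
It also fails if it takes over 61 s, if anything falls off the work surface, if the arm or the gripper's body presses on something with over 40 N, if the wrist force passes 120 N, or if a joint passes its speed limit or range.

ROBOT

A 6-joint arm with a two-finger parallel gripper is mounted at the origin on the work surface. World frame = base frame: x ahead of the robot, y to its left, z up, the work surface at z = 0. Lengths are in mm, angles in rad, forces in N, time in s.
With the tool pointing down it reaches from about 350 to 775 mm from the base axis. Payload 7.3 kg.
Tool frame: the origin (TCP) lies midway between the tips of the shut fingers; the grasp point (between the pads) lies 19 mm behind it; z points along the fingers, y is the line along which they close (so a half turn about z gives the same grasp; the last joint's range is limited). The gripper opens to 92 mm and grips with 3 to 60 N. Pads are 19 mm wide; open, the fingers measure 130 mm over their backs; the gripper's body (75 mm by 190 mm) begins 47 mm behind the grasp point.
Start: joints at [1.125, 0.342, 1.524, -0, 1.275, -0.146], TCP at [155.033, 501.607, 226.741] pointing down, gripper open.
Joint ranges: [-2.53, 2.53], [-0.77, 2.02], [0.04, 2.7], [-1, 4.14], [0.28, 2.66], [-3.11, 3.11]. Speed limits (rad/s): [2.57, 2.57, 3.14, 3.14, 3.14, 3.14].

INTERFACE

Orientations are given as [roll, pitch, yaw] about the fixed x, y, z axes, in that order (R = Rz(yaw) Ry(pitch) Rx(roll)).
In Python, from plant import get_obs, capture, camera_model, close_job, search_frame, regions_of, pinpoint gives the robot as it stands. The module is installed in compiled form; this text tells all that it offers.
- The arm moves only by the shell command python3 -m pendant 'ROWS'. ROWS is JSON, one flat list of numbers, 7 for each row, row after row: the shift along the tool's x, y, z in units of 30 mm (1.0 is 30 mm), then the turn, a rotation vector about the tool's x, y, z in units of 4 degrees (1.0 is 4 degrees), then the closure, from -1 (fully open) to 1 (shut), so that 0 is half open. In form: [dx, dy, dz, wx, wy, wz, gripper, dx, dy, dz, wx, wy, wz, gripper, ...]. A call has 1 to 12 rows; each row shifts and turns the commanded pose from where the row before left it, along the tool's axes as they then stand; what a row does not reach is not made up. A row lasts 1/10 s, in which the tool goes at most 50 mm and 8.59 degrees, less where a joint would pass 70% of its speed; a pose out of reach is approached as far as the arm can. A call with a number of a shift or a turn outside -1 to 1 is refused whole. A call with a gripper value outside its range is refused whole. The fingers move at their own pace and stop on an object; the grip force is fixed at half the most. Time passes only in rows, so rows that do not move let the fingers close. It gives the time, the measured TCP pose, the force, the opening and the grip force at its end, in the units of the state.
- get_obs(): the state, without advancing time (a new reading comes with each control period).
- capture(name): name is "scene" or "top" or "wrist"; returns the picture (480x640x3 uint8, red, green, blue); there is no depth.
- camera_model(name): a dict with "fov_y" (degrees; the focal length in pixels is half the picture's height over the tangent of half this angle, whatever the lens; pixels are square), "cx", "cy" (the principal point, pixels), "D" ([k1, k2, p1, p2, k3] as OpenCV has them; the pictures are not rectified), "pose" (4x4, takes a point from camera to world coordinates). Camera axes: x right, y up, looking along -z (the intrinsics and any distortion apply to the point x, -y, -z); pixel columns grow to the right and rows downward; lengths in mm; the calibration is good to about 2 mm. A picture is of the moment at which its call begins: read the wrist's pose just before it. camera_model takes no time and is no camera call; for the wrist camera it gives the pose at the moment of the call.
- close_job(): hands the job in; it is judged then, once.
Trained networks look in the newest picture that a camera, given by its name, has taken for a name from the list of things; names that differ only in an ending like _2 or _b are one class to them, and where a whole thing is asked for, a point or a joint stands for the part that bears it (a point fixed in the world has none). Each returns a list of dicts, best first, with "score" (0 to 1); they miss things now and then, are a little off and sometimes report something else, mostly with a low value. They report only what shows in the picture. A call takes as long as a camera call. They do not tell look-alikes from the thing itself.
- search_frame(camera, thing): "location" ([column, row] in pixels, amid what is visible of it).
- regions_of(camera, thing): "pixels" (480x640 bool, what is visible of it) and "location" ([column, row] in pixels, amid what is visible of it).
- pinpoint(camera, thing): "location" ([column, row] in pixels: a listed point, or the origin of a listed thing).
The state is a dict: "time": time; "joint_positions": joint angles; "dq": joint speeds; "tau": joint torques, N m; "tool_pos": TCP position; "tcp_rot": TCP orientation; "contact_force": force on the tool from outside, world axes, zero at the start; "moment": the same for the moment, N m; "grip_width": finger opening in mm; "finger_force": force on a finger pad.
Only numpy, scipy, OpenCV 4.12 (cv2) and the standard library are available. Lean on these libraries where they do the work, as an engineer would, in place of code of your own. Each camera call takes 0.05 s, during which the arm holds its last target. There are 200 camera calls.

## Working session

There is one attempt and no reset: what is moved stays moved. The work goes in short steps, Python scripts to look and compute and a shell command to move; the robot and the scene stay as the last step left them, time stands still between calls to the robot, and variables do not carry over. Pictures are saved under pics/ and viewed, at most 10 in all, crops included, and the job is handed in when it is done.

```bash
mkdir -p pics; cat > h.py <<'E'
import numpy as np, cv2
from plant import *
def ray(cam,px,m=None):
    m=m or camera_model(cam); f=240/np.tan(np.radians(m["fov_y"])/2)
    K=np.array([[f,0,m["cx"]],[0,f,m["cy"]],[0,0,1.]])
    u=cv2.undistortPoints(np.array([[px]],float),K,np.array(m["D"],float))[0,0]
    P=np.array(m["pose"]); return P[:3,3],P[:3,:3]@np.array([u[0],-u[1],-1.])
def atz(cam,px,z,m=None):
    o,d=ray(cam,px,m); return o+d*(z-o[2])/d[2]
def proj(cam,p,m=None):
    m=m or camera_model(cam); f=240/np.tan(np.radians(m["fov_y"])/2)
    K=np.array([[f,0,m["cx"]],[0,f,m["cy"]],[0,0,1.]]);P=np.array(m["pose"])
    c=P[:3,:3].T@(np.array(p,float)-P[:3,3]); c=np.array([c[0],-c[1],-c[2]])
    return cv2.projectPoints(c.reshape(1,1,3),np.zeros(3),np.zeros(3),K,np.array(m["D"],float))[0][0,0]
def save(cam,n):
    im=capture(cam); cv2.imwrite(f"pics/{n}.png",im[:,:,::-1]); return im
E
python3 - <<'E'
from h import *
Z=dict(printer=0,cover_hinge=115,rocker_box=0,rocker_press=61,button_box=0,button_top=60,jar=0,sticker_roll=0,cleaner=0,mouse=0,carton=0)
for c in("top","scene"):
    save(c,c+"0")
    for t,z in Z.items():
        for r in pinpoint(c,t)[:4]: print(c,t,round(r["score"],2),np.round(r["location"]),np.round(atz(c,r["location"],z)))
    for r in pinpoint(c,"cover_press")[:3]: print(c,"cover_press",r["score"],np.round(r["location"]))
print(get_obs())
E
```

```text
top printer 0.67 [225. 247.] [515. 284.   0.]
top cover_hinge 0.91 [214. 222.] [583. 295. 115.]
top rocker_box 0.7 [411. 244.] [ 531. -295.    0.]
top rocker_box 0.6 [162. 232.] [560. 484.   0.]
top rocker_press 0.49 [412. 246.] [ 520. -287.   61.]
top rocker_press 0.45 [214. 223.] [583. 307.  61.]
top button_box 0.84 [379. 176.] [ 744. -194.    0.]
top button_box 0.81 [320. 241.] [537. -10.   0.]
top button_box 0.79 [328. 188.] [703. -34.   0.]
top button_top 0.64 [327. 186.] [700. -30.  60.]
top button_top 0.48 [323. 242.] [532. -17.  60.]
top button_top 0.46 [383. 174.] [ 739. -199.   60.]
top jar 0.68 [267. 229.] [572. 156.   0.]
top jar 0.2 [166. 233.] [557. 472.   0.]
top sticker_roll 0.6 [367. 214.] [ 622. -156.    0.]
top cleaner 0.59 [265. 163.] [779. 163.   0.]
top cleaner 0.48 [367. 215.] [ 619. -156.    0.]
top cleaner 0.2 [266. 229.] [573. 157.   0.]
top mouse 0.5 [414. 301.] [ 350. -307.    0.]
top mouse 0.2 [364. 213.] [ 624. -147.    0.]
top carton 0.74 [476. 249.] [ 516. -505.    0.]
top cover_press 0.86 [208. 246.]
scene printer 0.78 [435. 259.] [515. 289.   0.]
sce
[... 930 characters left out ...]
0.91 [456. 195.]
{'time': 1.3, 'joint_positions': array([ 1.12500176e+00,  3.42047942e-01,  1.52411530e+00, -1.28006458e-05,
        1.27539449e+00, -1.45994911e-01]), 'dq': array([-0.00248423, -0.00047617,  0.00077867,  0.00012625, -0.00107216,
        0.00081434]), 'tau': array([-5.70856118e-04, -4.31124938e+01, -2.44479865e+01,  7.18005141e-02,
        4.80390270e-02, -2.88020146e-05]), 'tool_pos': array([155.03329057, 501.60090398, 226.71025487]), 'tcp_rot': array([3.14155989e+00, 1.71958859e-05, 2.84179672e+00]), 'contact_force': array([-0.40041773,  1.13464979,  0.13126441]), 'moment': array([-0.01918611,  0.04181572, -0.00595784]), 'finger_force': 0.0, 'grip_width': 91.56512860099373}
```

```bash
python3 - <<'E'
import cv2
a=cv2.imread("pics/top0.png");b=cv2.imread("pics/scene0.png")
cv2.imwrite("pics/t0c.png",cv2.resize(a[140:340,140:540],(800,400),interpolation=cv2.INTER_CUBIC))
cv2.imwrite("pics/s0c.png",cv2.resize(b[150:390,100:520],(800,457),interpolation=cv2.INTER_CUBIC))
E
```

```text
(no output)
```

View pics/t0c.png

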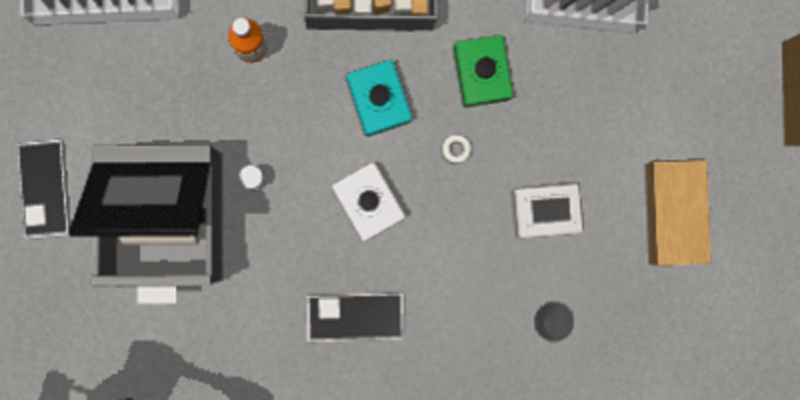

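View pics/s0c.png

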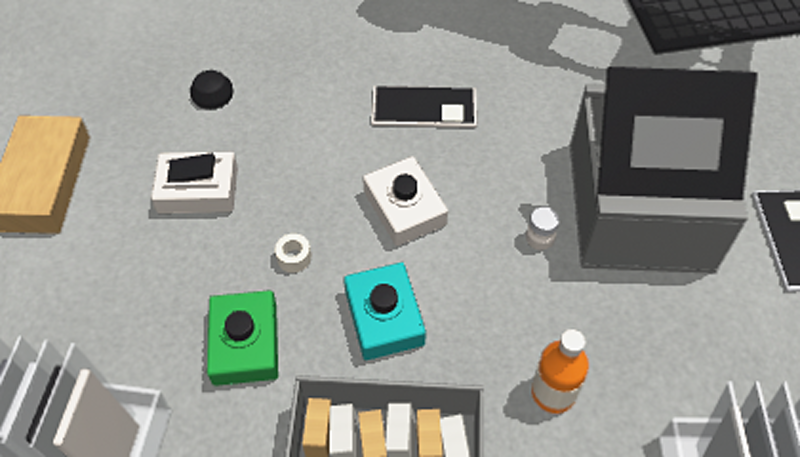

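The top crop shows the printer at the left (top px about (218,247)). There are three button-box look-alikes: white (324,241), turquoise (329,188) and green (382,175). The white one fits the description, and the task says to leave the other two alone. The rocker box is at (414,245), with its long axis roughly along world y. Next I'll triangulate and enlarge the two white boxes.

```bash
python3 - <<'E'
from h import *
def tri(a,b):
    (o1,d1),(o2,d2)=ray("top",a),ray("scene",b); d1=d1/np.linalg.norm(d1);d2=d2/np.linalg.norm(d2)
    s=np.linalg.lstsq(np.c_[d1,-d2],o2-o1,rcond=None)[0]; p,q=o1+s[0]*d1,o2+s[1]*d2
    return np.round((p+q)/2),round(np.linalg.norm(p-q),1)
capture("top");capture("scene")
def near(c,t,px): return min(pinpoint(c,t),key=lambda r:np.hypot(*(np.array(r["location"])-px)))["location"]
for t,a,b in(("cover_press",(208,246),(456,195)),("cover_hinge",(214,222),(452,251)),("button_top",(323,242),(311,241)),("rocker_press",(412,246),(206,241)),("printer",(225,247),(435,259))):
    print(t,tri(near("top",t,a),near("scene",t,b)))
for c in("top","scene"):
    for t,px in(("rocker_box",(411,244) if c=="top" else (206,249)),("button_box",(320,241) if c=="top" else (312,264))):
        r=min(regions_of(c,t),key=lambda r:np.hypot(*(np.array(r["location"])-px)))
        if c=="top":
            ct=max(cv2.findContours(r["pixels"].astype(np.uint8),0,2)[0],key=cv2.contourArea)
            q=cv2.boxPoints(cv2.minAreaRect(ct)); w=np.array([atz(c,k,40) for k in q])[:,:2]; e=np.diff(w,axis=0)
            print(t,w.mean(0).round(),np.linalg.norm(e,axis=1).round(),np.degrees(np.arctan2(e[:,1],e[:,0])).round())
a=cv2.imread("pics/scene0.png")
k=lambda x,y:cv2.resize(a[y:y+70,x:x+80],(400,350),interpolation=cv2.INTER_CUBIC)
cv2.imwrite("pics/box.png",np.hstack([k(168,210),k(275,220)]))
m=camera_model("top")["pose"]; print(np.round(m,2)); print(np.round(camera_model("scene")["pose"],2))
E
```

```text
cover_press (array([513., 288., 234.]), np.float64(2.4))
cover_hinge (array([589., 284., 131.]), np.float64(4.1))
button_top (array([539., -16.,  72.]), np.float64(4.1))
rocker_press (array([ 527., -277.,   48.]), np.float64(6.8))
printer (array([513., 289.,   3.]), np.float64(6.5))
rocker_box [ 523. -293.] [106.  77. 106.] [ -85. -175.   95.]
button_box [536. -22.] [76. 99. 76.] [ -62. -152.  118.]
[[ 1.00000e-02  1.00000e+00 -5.00000e-02  4.71660e+02]
 [-1.00000e+00  1.00000e-02  2.00000e-02  1.11800e+01]
 [ 2.00000e-02  5.00000e-02  1.00000e+00  1.41571e+03]
 [ 0.00000e+00  0.00000e+00  0.00000e+00  1.00000e+00]]
[[-5.00000e-02 -8.00000e-01  6.00000e-01  1.17716e+03]
 [ 1.00000e+00 -5.00000e-02  2.00000e-02  1.02400e+01]
 [ 2.00000e-02  6.00000e-01  8.00000e-01  9.53290e+02]
 [ 0.00000e+00  0.00000e+00  0.00000e+00  1.00000e+00]]
```

View pics/box.png

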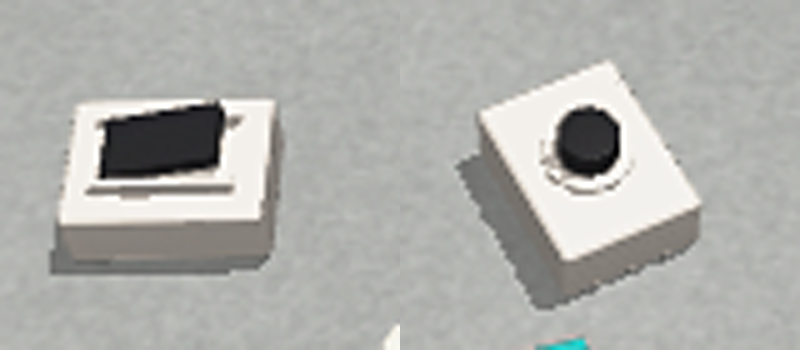

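The crop confirms two white boxes. On the rocker box (scene px about (206,241)), the right-hand end, towards world +y, is the raised one. On the button box the button is at about (311,241). The cover fits an opening angle of about 0.95. I'll lift, turn the tool square and shut the fingers.

```bash
python3 -m pendant '[0,0,-0.7,0,0,-0.86,1, 0,0,-0.7,0,0,-0.86,1, 0,0,-0.7,0,0,-0.86,1, 0,0,-0.7,0,0,-0.86,1, 0,0,-0.7,0,0,-0.86,1, -0.8,-0.2,0,0,0,0,1, -0.8,-0.2,0,0,0,0,1, -0.8,-0.2,0,0,0,0,1, -0.8,-0.2,0,0,0,0,1, -0.8,-0.4,0,0,0,0,1]'
python3 - <<'E'
from h import *
m=camera_model("wrist"); save("wrist","w1")
for t in("cover_press","cover_hinge","printer"):
    for r in pinpoint("wrist",t)[:2]: print(t,round(r["score"],2),np.round(r["location"]),np.round(atz("wrist",r["location"],{"cover_press":228,"cover_hinge":115,"printer":0}[t],m)))
print(get_obs()["tool_pos"],get_obs()["tcp_rot"],get_obs()["contact_force"])
E
```

```text
time: 3.1
tool_pos: [275.9, 465.6, 331.5]
tcp_rot: [3.141, -0.0, -3.141]
contact_force: [-0.2, -0.5, 0.0]
grip_width: 16.2
finger_force: 0.0
[275.22601663 465.48765168 331.64552976] [ 3.14151511e+00 -4.62068617e-04  3.14073834e+00] [ 0.14575933 -0.01710648  0.2484771 ]
```

```bash
python3 -m pendant '[-0.94,-0.65,0,0,0,0,1, -0.94,-0.65,0,0,0,0,1, -0.94,-0.65,0,0,0,0,1, -0.94,-0.65,0,0,0,0,1, -0.94,-0.65,0,0,0,0,1, -0.94,-0.65,0,0,0,0,1, -0.94,-0.65,0,0,0,0,1, -0.94,-0.65,0,0,0,0,1, -0.94,-0.65,0,0,0,0,1, 0,0,0,0,0,0,1]'
python3 - <<'E'
from h import *
m=camera_model("wrist"); save("wrist","w2")
for t in("cover_press","cover_hinge","printer"):
    for r in pinpoint("wrist",t)[:2]: print(t,round(r["score"],2),np.round(r["location"]),np.round(atz("wrist",r["location"],{"cover_press":228,"cover_hinge":115,"printer":0}[t],m)))
for p in((513,288,230),(587,289,115),(530,289,331)): print(proj("wrist",p,m))
E
```

```text
time: 4.3
tool_pos: [531.0, 288.5, 330.8]
tcp_rot: [-3.141, -0.0, 3.139]
contact_force: [-0.3, 0.3, -0.3]
grip_width: 0.5
finger_force: 0.0
cover_press 0.62 [323. 203.] [503. 291. 228.]
cover_hinge 0.93 [324. 254.] [587. 292. 115.]
[319.48691422 216.77793449]
[320.86493684 253.99308267]
[320.98483634 296.24792989]
```

View pics/w2.png

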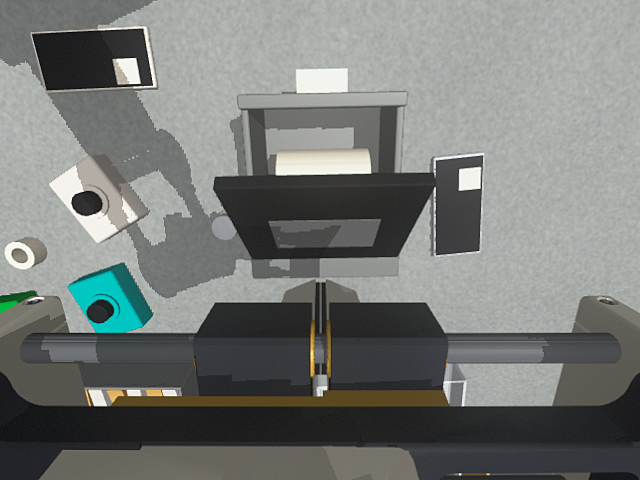

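The wrist view shows the printer square to the axes with the cover mid-width at column 324. Its free edge is at row about 180, and the hinge at (324,254) agrees with x≈587. The tool is above the outer face, so I'll follow the cover's arc.

```bash
python3 -m pendant '[-0.17,0.05,0.9,0,0,0,1, 0,0,0.9,0,0,0,1, 0,0,0.9,0,0,0,1, 0,0,0.65,0,0,0,1, 0.38,0,0.22,0,0,0,1, 0.35,0,0.25,0,0,0,1, 0.33,0,0.29,0,0,0,1, 0.29,0,0.32,0,0,0,1, 0.29,0,0.35,0,0,0,1]'
python3 -m pendant '[0.19,0,0.37,0,0,0,1, 0.18,0,0.39,0,0,0,1, 0.15,0,0.41,0,0,0,1]'
python3 - <<'E'
from h import *
capture("scene")
for r in pinpoint("scene","cover_press")[:2]: print(r["score"],r["location"])
for th in(0,.1,.2,.3,.4,.6,.9):
    print(th,proj("scene",(587-130*np.cos(th)+12*np.sin(th),290,115+130*np.sin(th)+12*np.cos(th))))
E
```

```text
time: 5.4
tool_pos: [483.8, 293.0, 189.0]
tcp_rot: [3.141, 0.002, -3.139]
contact_force: [1.8, -0.5, -0.2]
grip_width: 0.0
finger_force: 0.6
time: 5.7
tool_pos: [467.9, 293.0, 153.7]
tcp_rot: [3.141, 0.001, -3.139]
contact_force: [-0.4, -0.3, 1.8]
grip_width: 0.3
finger_force: 0.6
0.57 [447.1, 202.5]
0 [444.51284284 208.78397187]
0.1 [445.92015883 205.83716624]
0.2 [447.39673446 203.31022857]
0.3 [448.93195986 201.23970839]
0.4 [450.51392388 199.66091609]
0.6 [453.76363925 198.1092126 ]
0.9 [458.61336261 200.19299605]
```

```bash
python3 -m pendant '[0.1,0,0.42,0,0,0,1, 0.05,0,0.32,0,0,0,1, 0,0,0.16,0,0,0,1, 0,0,0.06,0,0,0,1]'; python3 -m pendant '[0,0,0.05,0,0,0,1, 0,0,0.05,0,0,0,1]'
```

```text
time: 6.2
tool_pos: [464.2, 292.4, 126.8]
tcp_rot: [3.141, 0.0, -3.141]
contact_force: [-10.4, -3.0, 28.3]
grip_width: 0.4
finger_force: 14.2
time: 6.4
tool_pos: [464.3, 292.4, 126.4]
tcp_rot: [3.14, 0.002, -3.14]
contact_force: [-17.1, -5.2, 45.9]
grip_width: 0.6
finger_force: 23.0
```

Fully seated: the tip stopped at z≈127 with 46 N of resistance. I'll lift, check the cover and move over to the rocker.

```bash
python3 -m pendant '[0,0,-0.2,0,0,0,1, 0,0,-0.8,0,0,0,1, 0,0,-0.8,0,0,0,1, 0,0,-0.8,0,0,0,1, -0.1,-0.9,0,0,0,0,1, -0.1,-1,0,0,0,0,1, -0.1,-1,0,0,0,0,1, -0.1,-1,0,0,0,0,1, -0.1,-1,0,0,0,0,1, -0.1,-1,0,0,0,0,1, -0.1,-1,0,0,0,0,1, -0.1,-1,0,0,0,0,1]'
python3 -m pendant '[0,-1,0,0,0,0,1, 0,-1,0,0,0,0,1, 0,-1,0,0,0,0,1, 0,-1,0,0,0,0,1, 0,-1,0,0,0,0,1, 0,-1,0,0,0,0,1, 0,-1,0,0,0,0,1, 0,0,0,0,0,0,1]'
python3 - <<'E'
from h import *
m=camera_model("wrist"); save("wrist","w3")
for t,z in(("rocker_press",61),("rocker_box",0),("button_top",60)):
    for r in pinpoint("wrist",t)[:3]: print(t,round(r["score"],2),np.round(r["location"]),np.round(atz("wrist",r["location"],z,m)))
for r in regions_of("wrist","rocker"): print(r["score"],r["location"],atz("wrist",r["location"],55,m).round())
for c,h in(("top",127),("scene",127)):
    save(c,c+"3")
    for r in pinpoint(c,"cover_press")[:1]: print(c,r["score"],r["location"],atz(c,r["location"],127).round())
    for r in pinpoint(c,"rocker_press")[:2]: print(c,r["score"],r["location"],atz(c,r["location"],61).round())
E
```

```text
time: 7.6
tool_pos: [488.9, 53.6, 199.8]
tcp_rot: [3.142, 0.0, -3.141]
contact_force: [-0.5, 0.9, 0.1]
grip_width: 0.0
finger_force: 0.0
time: 8.4
tool_pos: [489.1, -158.3, 199.5]
tcp_rot: [-3.14, 0.001, 3.139]
contact_force: [-0.6, -0.1, 0.4]
grip_width: 0.7
finger_force: 0.0
rocker_press 0.89 [195. 265.] [ 527. -277.   61.]
rocker_press 0.41 [200. 247.] [ 509. -270.   61.]
rocker_box 0.68 [200. 242.] [ 525. -292.    0.]
button_top 0.91 [462. 276.] [539. -22.  60.]
0.95 [178.8, 259.1] [ 523. -294.   55.]
top 0.98 [215.5, 266.3] [456. 287. 127.]
top 0.49 [410.5, 241.5] [ 534. -282.   61.]
scene 0.64 [442.1, 204.9] [445. 286. 127.]
scene 0.58 [207.1, 239.2] [ 535. -277.   61.]
```

View pics/w3.png

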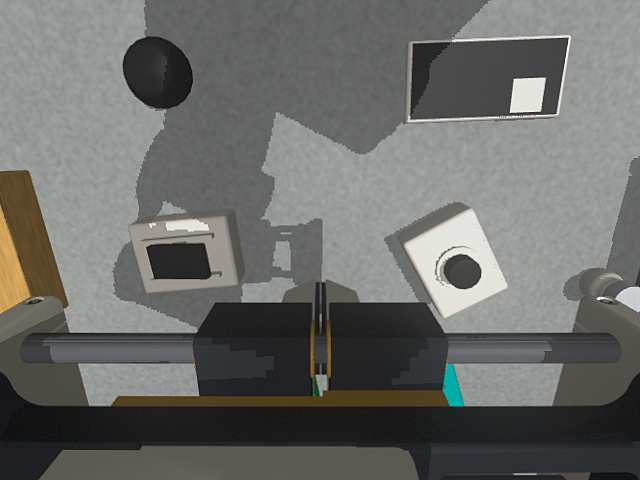

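View pics/scene3.png

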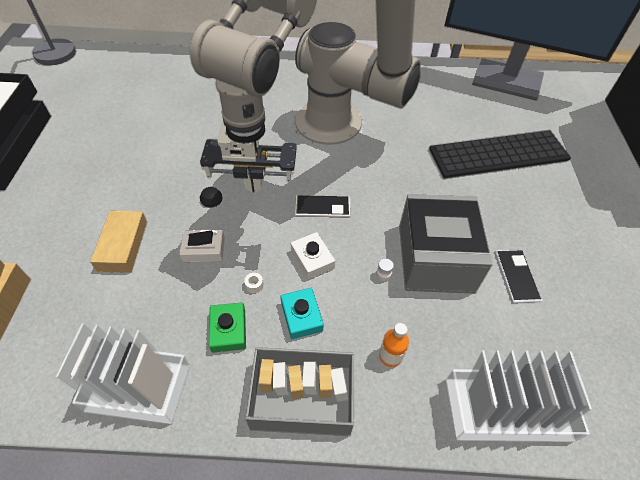

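The scene view shows the cover level and shut at (440,215), with nothing else disturbed. In the wrist view the rocker is at (179,259), its raised end to the right (+y), so the press point is about (522,-273). The button is at (462,276), about (539,-22). Now the rocker.

```bash
python3 -m pendant '[-0.275,-0.96,0,0,0,0,1, -0.275,-0.96,0,0,0,0,1, -0.275,-0.96,0,0,0,0,1, -0.275,-0.96,0,0,0,0,1, 0,0,1,0,0,0,1, 0,0,1,0,0,0,1, 0,0,1,0,0,0,1, 0,0,0.9,0,0,0,1, 0,0,0,0,0,0,1]'
python3 -m pendant '[0,0,0.2,0,0,0,1, 0,0,0.2,0,0,0,1, 0,0,0.2,0,0,0,1, 0,0,0.1,0,0,0,1, 0,0,0,0,0,0,1]'
```

```text
time: 9.85
tool_pos: [519.8, -268.9, 78.7]
tcp_rot: [3.137, -0.006, -3.141]
contact_force: [-0.1, -0.1, 0.3]
grip_width: 0.6
finger_force: 0.0
time: 10.35
tool_pos: [522.1, -270.4, 61.5]
tcp_rot: [-3.142, 0.0, -3.141]
contact_force: [0.1, -0.5, -1.1]
grip_width: 0.2
finger_force: 0.0
```

```bash
python3 -m pendant '[0,-0.05,0.1,0,0,0,1, 0,0,0.1,0,0,0,1, 0,0,0,0,0,0,1]'; python3 -m pendant '[0,0,0.1,0,0,0,1, 0,0,0.1,0,0,0,1, 0,0,0,0,0,0,1]'
```

```text
time: 10.65
tool_pos: [522.1, -272.0, 55.2]
tcp_rot: [-3.142, 0.0, -3.141]
contact_force: [0.2, 0.1, 0.5]
grip_width: 0.4
finger_force: 0.4
time: 10.95
tool_pos: [522.3, -271.9, 51.9]
tcp_rot: [-3.141, 0.001, -3.141]
contact_force: [-5.7, 5.9, 19.5]
grip_width: 0.5
finger_force: 10.6
```

Hard stop at z≈52 with 19.5 N, which matches fully tipped. I'll lift and head for the button, checking the rocker on the way.

```bash
python3 -m pendant '[0,0,-0.3,0,0,0,1, 0,0,-0.8,0,0,0,1, 0,0,-0.9,0,0,0,1, 0,0,-0.9,0,0,0,1, 0.5,0.9,-0.5,0,0,0,1, 0.5,0.9,0,0,0,0,1, 0,0.9,0,0,0,0,1, 0,0.9,0,0,0,0,1, 0,0,0,0,0,0,1]'
python3 - <<'E'
from h import *
m=camera_model("wrist"); a=save("wrist","w4"); b=save("scene","s4")
for t,z in(("rocker_press",52),("rocker_box",0),("button_top",60)):
    for r in pinpoint("wrist",t)[:3]: print(t,round(r["score"],2),np.round(r["location"]),np.round(atz("wrist",r["location"],z,m)))
z=lambda i,x,y:cv2.resize(i[y:y+70,x:x+80,::-1],(400,350),interpolation=cv2.INTER_CUBIC)
p=proj("wrist",(523,-293,50),m).astype(int).clip(40,560); print(p)
w=cv2.resize(a[max(p[1]-70,0):max(p[1]-70,0)+140,max(p[0]-80,0):max(p[0]-80,0)+160,::-1],(400,350))
cv2.imwrite("pics/c4.png",np.hstack([z(b,168,210),w]))
E
```

```text
time: 11.85
tool_pos: [491.3, -161.4, 151.3]
tcp_rot: [3.141, -0.001, -3.139]
contact_force: [0.3, -0.3, 0.3]
grip_width: 0.3
finger_force: 0.0
rocker_press 0.79 [185. 277.] [ 525. -273.   52.]
rocker_box 0.58 [183. 256.] [ 525. -295.    0.]
button_top 0.73 [488. 297.] [538. -24.  60.]
button_top 0.2 [185. 258.] [ 505. -268.   60.]
[162 274]
```

View pics/c4.png

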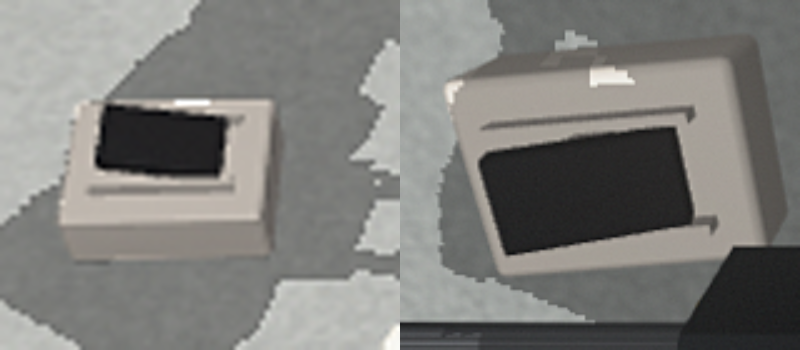

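The rocker now tips the other way (left end up, +y end down) and its box hasn't moved. Next, the button.

```bash
python3 -m pendant '[-0.315,0.93,0,0,0,0,1, -0.315,0.93,0,0,0,0,1, -0.315,0.93,0,0,0,0,1, -0.315,0.93,0,0,0,0,1, -0.315,0.93,0,0,0,0,1, 0,0,0.95,0,0,0,1, 0,0,0.95,0,0,0,1, 0,0,0.8,0,0,0,1, 0,0,0,0,0,0,1]'
python3 -m pendant '[0,0,0.15,0,0,0,1, 0,0,0.15,0,0,0,1, 0,0,0.1,0,0,0,1, 0,0,0.1,0,0,0,1, 0,0,0,0,0,0,1]'
```

```text
time: 13.0
tool_pos: [537.1, -24.8, 67.3]
tcp_rot: [3.14, -0.006, 3.141]
contact_force: [0.1, 0.1, -0.0]
grip_width: 0.4
finger_force: 0.0
time: 13.5
tool_pos: [539.6, -24.6, 55.8]
tcp_rot: [-3.141, 0.001, -3.141]
contact_force: [0.1, 0.1, 1.0]
grip_width: 0.1
finger_force: 0.7
```

```bash
python3 -m pendant '[0,0,0.1,0,0,0,1, 0,0,0.06,0,0,0,1, 0,0,0,0,0,0,1]'; python3 -m pendant '[0,0,0.03,0,0,0,1, 0,0,0.03,0,0,0,1, 0,0,0,0,0,0,1]'
```

```text
time: 13.8
tool_pos: [539.7, -24.6, 52.1]
tcp_rot: [-3.141, 0.002, -3.141]
contact_force: [-2.1, -1.2, 13.9]
grip_width: 0.6
finger_force: 6.9
time: 14.1
tool_pos: [539.8, -24.7, 51.9]
tcp_rot: [-3.141, 0.003, -3.141]
contact_force: [-7.1, -0.2, 28.1]
grip_width: 0.8
finger_force: 13.8
```

The button is bottomed at z≈52 with 28 N. I'll retreat straight up and check everything.

```bash
python3 -m pendant '[0,0,-0.2,0,0,0,1, 0,0,-0.7,0,0,0,1, 0,0,-1,0,0,0,1, 0,0,-1,0,0,0,1, 0,0,-1,0,0,0,1, 0,0,-1,0,0,0,1, 1,0,-1,0,0,0,1, 1,0,-1,0,0,0,1, 1,0,0,0,0,0,1, 1,0,0,0,0,0,1, 0,0,0,0,0,0,1]'
python3 - <<'E'
from h import *
b=save("scene","s5"); t=save("top","t5")
cv2.imwrite("pics/f5.png",cv2.resize(b[150:390,90:570,::-1],(800,400),interpolation=cv2.INTER_CUBIC))
for r in pinpoint("scene","button_top")[:3]: print(r["score"],r["location"])
for z in(60,52): print(z,proj("scene",(539,-23,z)))
for n in("jar","sticker_roll","mouse","carton","cleaner"):
    print(n,[np.round(atz("scene",r["location"],0)[:2]) for r in pinpoint("scene",n)[:1]])
E
```

```text
time: 15.2
tool_pos: [416.0, -23.9, 255.8]
tcp_rot: [3.141, -0.002, -3.141]
contact_force: [0.6, -1.3, 0.7]
grip_width: 0.2
finger_force: 0.0
0.77 [300.3, 303.9]
0.62 [224.8, 316.8]
60 [311.56759267 246.26483973]
52 [311.55043678 248.17970275]
jar [array([569., 156.])]
sticker_roll [array([ 618., -155.])]
mouse [array([ 365., -305.])]
carton [array([ 525., -510.])]
cleaner [array([777., 162.])]
```

View pics/f5.png

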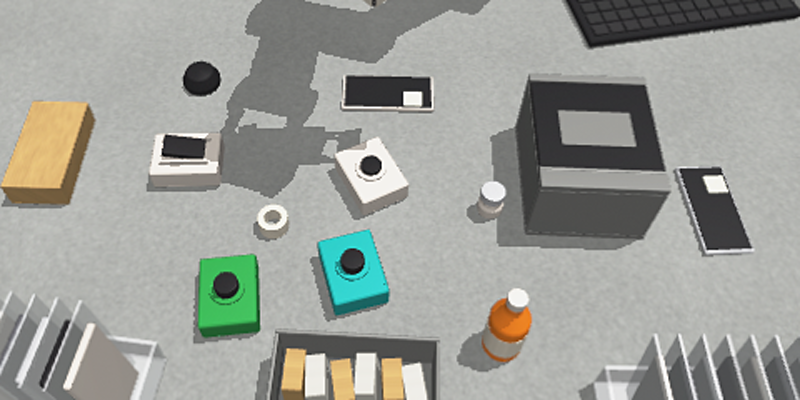

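The picture shows the cover flush at (597,125), the rocker tipped at (183,147) and the button low in its collar at (370,166). Nothing else has moved and the arm is clear.

```bash
python3 -c "
from plant import close_job
print(close_job())"
```

```text
the job is handed in; nothing more can be done
None
```

I pushed the cover shut, tipped the rocker over and pressed the button down, in that order; the job is handed in at about 15 s, with the arm clear and nothing else seen to have moved.

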